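Shift the dish shaker into its fast gear

ROBOT

A 6-joint arm with a two-finger parallel gripper is mounted at the origin on a cart in front of the work surface, level with it; the furniture and walls round the work are solid. World frame = base frame: x ahead of the robot, y to its left, z up, the work surface at z = 0. Lengths are in mm, angles in rad, forces in N, time in s.
With the tool pointing down it reaches from about 275 to 1000 mm from the base axis. Payload 8.4 kg.
Tool frame: the origin (TCP) lies at the very end of the fingers, on their centre line; the grasp point (between the pads) lies 19 mm behind it (r.pinch_z is the distance from the TCP to the grasp point, in mm); z points along the fingers, y is the line along which they close (so a half turn about z gives the same grasp; the last joint's range is limited). The gripper opens to 85 mm and grips with 20 to 120 N. Pads are 22 mm wide; open, the fingers measure 114 mm over their backs; the gripper's body (76 mm by 85 mm) begins 54 mm behind the grasp point. The pads swing forward as they close: fully open they stand 13 mm farther back than shut.
Start: joints at [1.194, 0.353, 1.633, -0, 1.155, -0.002], TCP at [228.803, 581.616, 205.281] pointing down, gripper open.
Joint ranges: [-2.63, 2.63], [-0.92, 2.1], [0.06, 2.66], [-1.3, 4.44], [0, 2.69], [-3.02, 3.02]. Speed limits (rad/s): [2.22, 2.22, 2.79, 3.14, 3.14, 3.14].

INTERFACE

Orientations are given as [roll, pitch, yaw] about the fixed x, y, z axes, in that order (R = Rz(yaw) Ry(pitch) Rx(roll)).
In Python, from rig import r gives the robot as it stands.
- The arm moves only by the tool carry_out, never from a script. Its argument "series" is a list of rows, each a list of 7 numbers: the turn, a rotation vector about the tool's x, y, z as a fraction of full scale, then the shift along the tool's x, y, z as a fraction of full scale, then the gripper command: -1 is fully open, 1 is shut, values between are in proportion. A call has 1 to 8 rows; each row is the pose to reach, as a shift and turn from the pose commanded when the call began, along the tool's axes at that moment, turning the shorter way round; what a row does not reach only later rows make up. Full scale, the value 1, is 0.25 m for a shift and pi rad for a turn. A row lasts 1/8 s, in which the tool goes at most 62.5 mm and 10.7 degrees, less where a joint would pass 70% of its speed; a pose out of reach is approached as far as the arm can. A call with a number of a shift or a turn outside -1 to 1 is refused whole. A call with a gripper value outside its range is refused whole. The fingers move at their own pace and stop on an object; "force" is the grip in N (left out, the last holds). Time passes only in rows, so rows that repeat a pose let the fingers close. It gives the time, the measured TCP pose, the force, the opening and the grip force at its end, in the units of the state.
- r.sense(): the state, without advancing time (a new reading comes with each control period).
- r.grab_frame(name): name is "scene" or "top"; returns the picture (480x640x3 uint8, red, green, blue); there is no depth.
- r.get_calibration(name): a dict with "K" (3x3 intrinsics, pixels), "distortion" ([k1, k2, p1, p2, k3] as OpenCV has them; the pictures are not rectified), "pose" (4x4, takes a point from camera to world coordinates). Camera axes: x right, y up, looking along -z (the intrinsics and any distortion apply to the point x, -y, -z); pixel columns grow to the right and rows downward; lengths in mm; the calibration is good to about 2 mm. A picture is of the moment at which its call begins. get_calibration takes no time and is no camera call.
- r.sign_off(): hands the job in; it is judged then, once.
Trained networks look in the newest picture that a camera, given by its name, has taken for a name from the list of things; names that differ only in an ending like _2 or _b are one class to them, and where a whole thing is asked for, a point or a joint stands for the part that bears it (a point fixed in the world has none). Each returns a list of dicts, best first, with "score" (0 to 1); they miss things now and then, are a little off and sometimes report something else, mostly with a low value. They report only what shows in the picture. A call takes as long as a camera call.
- r.silhouettes(camera, label): "region" (480x640 bool, what is visible of it) and "position" ([row, column] in pixels, amid what is visible of it).
The state is a dict: "clock": time; "qpos": joint angles; "qvel": joint speeds; "joint_efforts": joint torques, N m; "eef_pos": TCP position; "tcp_rot": TCP orientation; "contact_force": force on the tool from outside, world axes, zero at the start; "wrist_torque": the same for the moment, N m; "opening": opening from 0.0 (shut) to 1.0 (fully open); "grasp_force": force on a finger pad.
Only numpy, scipy, OpenCV 4.12 (cv2) and the standard library are available. Lean on these libraries where they do the work, as an engineer would, in place of code of your own. Each camera call takes 0.05 s, during which the arm holds its last target. There are 200 camera calls.

TASK

Two identical bench shakers stand on the worktop. On the one that carries the petri dishes, shift the gear lever into its fast gear: take the knob from the neutral cross slot over to the right-hand lane of the H-shaped gate (right as seen from the shaker's lever end, where the robot stands), then push it away from you, towards the dishes, fully to the end of that lane, and let go. Leave the other shaker's lever, and the dishes, where they are.

Things in the scene. Friction and masses are not known exactly. Their poses are not given: they have to be found in the camera images.
- dish_shaker: White shaker 236x166 mm, fixed, two petri dishes on its rear platform. Origin: underside centre, on the bench; x from lever to dishes, y left. Gate plate (90 mm square, top z 90) centred at x -65, y 0; H opening: lanes along x, joined mid-way by the neutral cross slot along y. Knob centre in lanes: y +41 (left), -41 (right); in neutral: x -65; lane ends: x -65±48; play 8 mm each side
- dish_shaker_knob (a point): Centre of the black 34 mm ball knob on the dish shaker's lever (10 mm rod, 18 mm collar under the ball). Lever tilts freely about a pivot at the shaker's x -65, y 0, z 12.5 mm, 155 mm below the knob centre: z 167 upright, to 14 mm lower at a lane end. Starts in neutral, between left lane and middle. Needs 1 to 2 N, stays where left; the gate plate stops it outside the slots. z along the lever
- flask_shaker_knob (a point): Centre of the same black ball knob on the other, identical shaker, which carries a conical flask instead of dishes; that lever may stand anywhere along its neutral slot and must not be moved.
- top_dish: Upper of the two stacked petri dishes on the dish shaker's platform: round, 65 mm across, 16 mm high, its top 109 mm above the bench, loose. Origin: centre of its underside. Marks the shaker to work on.

How it is judged (in metres and radians):
On the way:
1. the lever has been brought across neutral to the right-hand lane (y of dish_shaker_knob in the frame of dish_shaker below -0.028 m and x of dish_shaker_knob in the frame of dish_shaker between -0.085 and -0.045 m), for 0.05 s.
At the end, for the whole second after the job is handed in: The lever of the shaker with the dishes stays, released, in the right-hand lane (knob at least 28 mm right of the gate's middle line), its knob at least 37 mm beyond neutral towards the dishes (the lane ends at about 48 mm) (y of dish_shaker_knob in the frame of dish_shaker below -0.028 m and x of dish_shaker_knob in the frame of dish_shaker above -0.028 m); the robot touches nothing.
It fails at once if the other shaker's lever is moved by more than 15 mm (distance of flask_shaker_knob from where it was at the start of the episode above 0.015 m).
It fails at once if the dishes are knocked by more than 30 mm (distance of top_dish from where it was at the start of the episode above 0.03 m).
It also fails if it takes over 32 s, if anything falls off the work surface, if the arm or the gripper's body presses on something with over 40 N, if the wrist force passes 120 N, or if a joint passes its speed limit or range.

## Working session

There is one attempt and no reset: what is moved stays moved. The work goes in short steps, Python scripts to look and compute and a tool call to move; the robot and the scene stay as the last step left them, time stands still between calls to the robot, and variables do not carry over. Pictures are saved under pics/ and viewed, at most 10 in all, crops included, and the job is handed in when it is done.

Besides the shell and the picture viewer there is one more tool, called after "Emit:" as a command line: name --pt "numbers of a row" for each row, then --argument value for the rest. carry_out: Moves the arm, as the interface text tells. Its arguments: {"type":"object","properties":{"series":{"type":"array"},"force":{"type":"number"}},"required":["series"]}

```bash
mkdir -p pics; cat > h.py <<'E'
import numpy as np, cv2
from rig import r
def ray(cam,px):
    c=r.get_calibration(cam);K=np.array(c["K"],float);d=np.array(c["distortion"],float);T=np.array(c["pose"],float)
    u=cv2.undistortPoints(np.array([[px]],float),K,d)[0,0]
    v=T[:3,:3]@np.array([u[0],-u[1],-1.]);return T[:3,3],v
def atz(cam,px,z):
    o,v=ray(cam,px);return o+v*(z-o[2])/v[2]
def proj(cam,P):
    c=r.get_calibration(cam);K=np.array(c["K"],float);d=np.array(c["distortion"],float);T=np.array(c["pose"],float)
    p=(np.atleast_2d(P)-T[:3,3])@T[:3,:3];p=p*[1,-1,-1]
    return cv2.projectPoints(p,np.zeros(3),np.zeros(3),K,d)[0][:,0]
def tri(a,b):
    (o1,v1),(o2,v2)=a,b
    A=np.stack([v1,-v2],1);s=np.linalg.lstsq(A,o2-o1,rcond=None)[0]
    p,q=o1+s[0]*v1,o2+s[1]*v2;return (p+q)/2,np.linalg.norm(p-q)
E
python3 - <<'E'
from h import *
np.set_printoptions(precision=1,suppress=True)
for c in("scene","top"):
    f=r.grab_frame(c);cv2.imwrite(f"pics/{c}0.png",f[:,:,::-1])
    print(c,np.array(r.get_calibration(c)["pose"]))
    for l in("dish_shaker","dish_shaker_knob","flask_shaker_knob","top_dish"):
        for d in r.silhouettes(c,l):
            ys,xs=np.nonzero(d["region"]);print(l,round(d["score"],2),np.array(d["position"]),len(xs),xs.min(),xs.max(),ys.min(),ys.max())
print(r.sense())
E
```

```text
scene [[   0.6    0.4   -0.7 -161.3]
 [  -0.8    0.3   -0.5 -561.8]
 [   0.     0.8    0.6  767.7]
 [   0.     0.     0.     1. ]]
dish_shaker 0.89 [256.8 241.1] 7525 177 310 202 303
dish_shaker_knob 0.84 [215.9 213.8] 421 203 222 203 256
dish_shaker_knob 0.18 [256.2 238.8] 7353 177 309 203 303
flask_shaker_knob 0.96 [316.7 403.9] 578 393 412 298 361
top_dish 0.88 [215.2 267.8] 363 251 277 209 225
top [[  -0.     1.    -0.2  331.9]
 [  -1.    -0.    -0.    -0.2]
 [  -0.     0.2    1.  1419.5]
 [   0.     0.     0.     1. ]]
dish_shaker 0.68 [259.3 250.2] 7334 206 288 200 311
dish_shaker_knob 0.75 [278.5 233.5] 310 221 246 267 283
flask_shaker_knob 0.79 [281.8 448.6] 241 437 457 273 288
top_dish 0.34 [283.6 447.4] 247 437 456 274 290
{'clock': 0.5, 'qpos': array([ 1.2,  0.4,  1.6,  0. ,  1.2, -0. ]), 'qvel': array([-0., -0.,  0.,  0., -0., -0.]), 'joint_efforts': array([ -0. , -60.5, -34.2,  -0. ,   0. ,  -0. ]), 'eef_pos': array([228.8, 581.6, 205.3]), 'tcp_rot': array([-3.1, -0. ,  2.8]), 'contact_force': array([ 0.8, -0.4,  0. ]), 'wrist_torque': array([ 0., -0.,  0.]), 'grasp_force': 0.0, 'opening': 0.9952067981427917}
```

View pics/scene0.png

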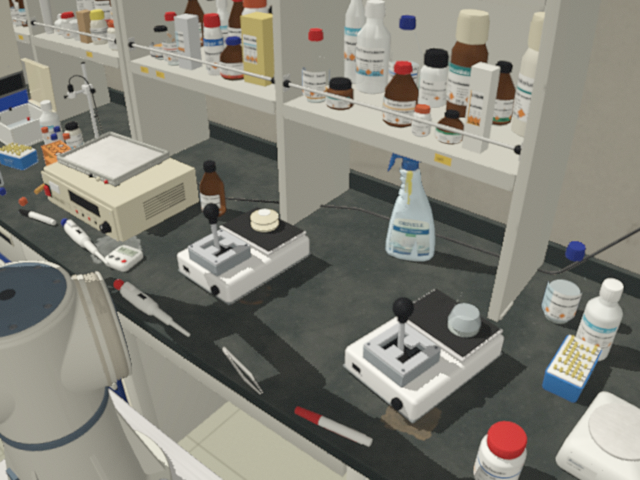

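View pics/top0.png

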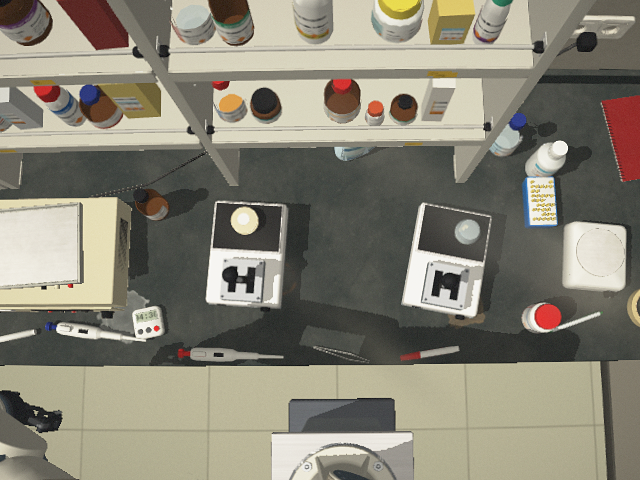

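The dish shaker is the left one: dishes at about (265,218) in scene and (245,220) in top, with its knob at about (211,211) in scene and (232,277) in top. I'll enlarge both views to get the plate corners and the knob.

```bash
python3 - <<'E'
import cv2,numpy as np
a=cv2.imread("pics/top0.png")[195:315,195:305];b=cv2.imread("pics/scene0.png")[195:305,170:315]
a=cv2.resize(a,None,fx=5,fy=5,interpolation=cv2.INTER_CUBIC)
b=cv2.resize(b,None,fx=5,fy=5,interpolation=cv2.INTER_CUBIC)
cv2.imwrite("pics/ca.png",a);cv2.imwrite("pics/cb.png",b)
E
```

```text
(no output)
```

View pics/ca.png

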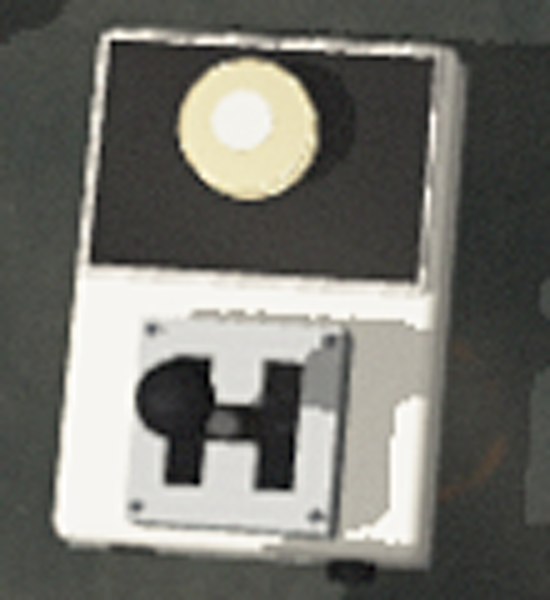

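View pics/cb.png

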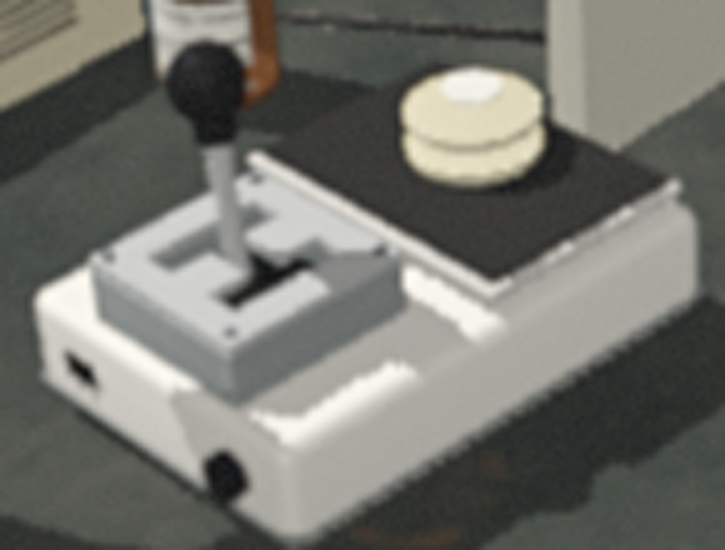

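The crops show the plate screws in top at (152,329), (332,341), (317,517) and (137,506), the ball in top at about (173,397), and the ball in scene at about (207,81). All of these are crop pixels at 5x.

```bash
python3 - <<'E'
from h import *
np.set_printoptions(precision=1,suppress=True)
t=lambda x,y:((x+.5)/5-.5+195,(y+.5)/5-.5+195)
s=lambda x,y:((x+.5)/5-.5+170,(y+.5)/5-.5+195)
S=[atz("top",t(*p),90)for p in[(152,329),(332,341),(317,517),(137,506)]]
print(np.array(S)); G=np.mean(S,0)
fx=(S[0]+S[1]-S[2]-S[3]);fy=(S[0]+S[3]-S[1]-S[2]);print("centre",G,np.arctan2(fx[1],fx[0]),np.arctan2(-fy[0],fy[1]),np.linalg.norm(fx)/2,np.linalg.norm(fy)/2)
S2=[atz("scene",s(*p),90)for p in[(257,179),(381,249),(230,331),(108,257)]];print("scene",np.mean(S2,0),np.array(S2))
k,e=tri(ray("top",t(173,397)),ray("scene",s(207,81)));print("knob",k,e)
yaw=(np.arctan2(fx[1],fx[0])+np.arctan2(-fy[0],fy[1]))/2
R=np.array([[np.cos(yaw),-np.sin(yaw)],[np.sin(yaw),np.cos(yaw)]])
print("yaw",yaw,"knob rel gate",R.T@(k-G)[:2])
print("dish",atz("top",t(248,129),109))
q=r.sense();print(q["tcp_rot"],[cv2.Rodrigues(np.eye(3))[0].T])
E
```

```text
[[528.8 253.4  90. ]
 [522.6 173.9  90. ]
 [445.5 179.7  90. ]
 [451.  258.5  90. ]]
centre [487.  216.4  90. ] -0.07014719802144348 -0.07343015941312979 77.67066174177835 79.31771569212266
scene [490.1 217.8  90. ] [[531.9 253.8  90. ]
 [526.7 175.7  90. ]
 [448.7 182.3  90. ]
 [453.2 259.4  90. ]]
knob [489.5 228.9 167.4] 1.5772355421846478
yaw -0.07178867871728664 knob rel gate [ 1.6 12.6]
dish [614.  209.3 109. ]
[-3.1 -0.   2.8] [array([[0., 0., 0.]])]
```

The measurements agree: gate centre is about (488.5,217), yaw -0.072, knob about (489.4,229.7,167), and the screw spacing is as expected. Next is a planner that turns world poses into rows.

```bash
cat >> h.py <<'E'
from scipy.spatial.transform import Rotation as Ro
G=np.array([488.5,217.,0]);YAW=-.072;PIV=G+[0,0,12.5]
RS=Ro.from_euler('z',YAW)
def knob(dx,dy):
    return PIV+RS.apply([dx,dy,np.sqrt(155**2-dx*dx-dy*dy)])
def pose(dx,dy,roll=0.,lift=0.,yaw=YAW+np.pi):
    # roll about shaker x; grasp point at the knob, lift along the tool
    R=RS*Ro.from_euler('x',roll)*RS.inv()*Ro.from_euler('xyz',[np.pi,0,yaw])
    return knob(dx,dy)+R.apply([0,0,r.pinch_z-lift]),R
def rows(ps):
    s=r.sense();R0=Ro.from_euler('xyz',s["tcp_rot"]);p0=np.array(s["eef_pos"])
    for p,R in ps:
        print(np.r_[(R0.inv()*R).as_rotvec()/np.pi,R0.inv().apply(p-p0)/250].round(4).tolist())
def kn():
    s=r.sense();R=Ro.from_euler('xyz',s["tcp_rot"]);k=np.array(s["eef_pos"])-R.apply([0,0,r.pinch_z])
    print(s["clock"],s["eef_pos"],s["tcp_rot"],"rel",RS.inv().apply(k-G),s["contact_force"],s["opening"],s["grasp_force"])
E
python3 - <<'E'
from h import *
np.set_printoptions(precision=3,suppress=True)
kn();print(r.pinch_z)
a,R=pose(1,12.6,0,120)
s=r.sense();R0=Ro.from_euler('xyz',s["tcp_rot"]);p0=s["eef_pos"]
print(a,atz("top",(245,152),300),atz("top",(245,152),500))
rows([(p0+[0,0,80],R0),(a,R)])
E
```

```text
0.5 [228.778 581.598 205.261] [-3.142 -0.     2.767] rel [-285.277  344.97   223.961] [ 0.794 -0.435  0.016] 0.9952067981427917 0.0
18.700000000000003
[490.404 229.495 268.284] [706.366 179.628 300.   ] [639.458 147.499 500.   ]
[0.0, 0.0, 0.0, 0.0, -0.0, -0.32]
[-0.0, -0.0, -0.0964, -1.4894, -0.9276, -0.2521]
```

Emit:
carry_out --pt "0 0 0 0 0 -0.2 -1" --pt "0 0 0 -0.1 -0.06 -0.32 -1" --pt "0 0 -0.02 -0.3 -0.19 -0.32 -1" --pt "0 0 -0.04 -0.5 -0.31 -0.32 -1" --pt "0 0 -0.06 -0.7 -0.44 -0.32 -1" --pt "0 0 -0.08 -0.85 -0.53 -0.32 -1" --pt "0 0 -0.0964 -0.95 -0.6 -0.32 -1" --pt "0 0 -0.0964 -0.95 -0.6 -0.32 -1" --force 20

```text
clock: 1.5
eef_pos: [395.8, 353.6, 285.4]
tcp_rot: [-3.142, 0.0, 3.067]
contact_force: [0.0, 0.3, -0.8]
opening: 1.001
grasp_force: 0.0
```

```bash
python3 - <<'E'
from h import *
np.set_printoptions(precision=3,suppress=True)
kn();rows([pose(1,12.6,0,80)])
E
```

```text
1.5 [395.849 353.611 285.443] [-3.142  0.     3.067] rel [-102.245  129.593  304.143] [ 0.001  0.35  -0.753] 1.0006415359941108 0.0
[-0.0, 0.0001, -0.0008, -0.4141, -0.4669, 0.2288]
```

Emit:
carry_out --pt "0 0 0 -0.15 -0.17 0 -1" --pt "0 0 0 -0.3 -0.34 0.05 -1" --pt "0 0 0 -0.4 -0.45 0.15 -1" --pt "0 0 0 -0.414 -0.467 0.229 -1" --pt "0 0 0 -0.414 -0.467 0.229 -1"

```text
clock: 2.12
eef_pos: [488.8, 231.1, 226.7]
tcp_rot: [-3.14, -0.003, 3.068]
contact_force: [-0.1, 0.5, 0.6]
opening: 1.002
grasp_force: 0.0
```

```bash
python3 - <<'E'
from h import *
np.set_printoptions(precision=3,suppress=True)
kn();rows([pose(1,12.6)])
f=r.grab_frame("top")[195:315,195:305];g=r.grab_frame("scene")[165:305,160:300]
f=cv2.resize(f,None,fx=3,fy=3,interpolation=2);g=cv2.resize(g,None,fx=3,fy=3,interpolation=2)
o=np.zeros((420,760,3),np.uint8);o[:360,:330]=f;o[:,335:755]=g
cv2.imwrite("pics/above.png",o[:,:,::-1])
E
```

```text
2.125 [488.822 231.128 226.682] [-3.14  -0.003  3.068] rel [ -0.644  14.136 245.382] [-0.141  0.48   0.575] 1.0019524896438166 0.0
[-0.0004, -0.0009, -0.0004, -0.0076, -0.0057, 0.3136]
```

View pics/above.png

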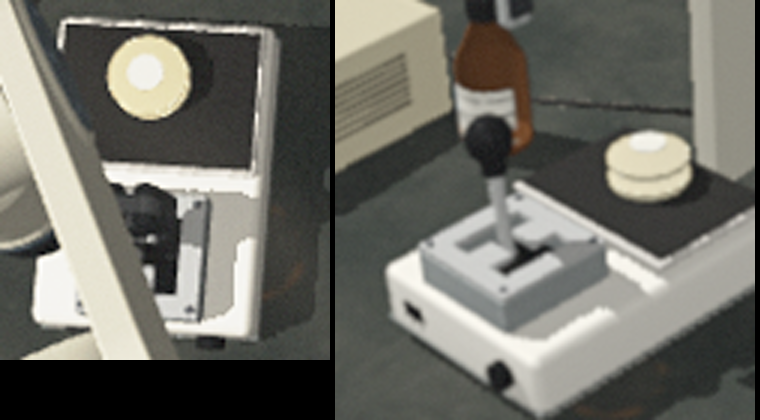

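The gripper hardly shows in the scene crop, so I'll look at the whole picture with the expected TCP and pad points projected on it.

```bash
python3 - <<'E'
from h import *
g=r.grab_frame("scene")[:,:,::-1].copy()
p=np.array(r.sense()["eef_pos"]);
for q in proj("scene",[p,p+[0,45,0],p-[0,45,0],knob(1,12.6)]):
    print(q);cv2.circle(g,tuple(int(v) for v in q.round()),2,(0,0,255),-1)
cv2.imwrite("pics/full.png",cv2.resize(g[100:340,80:400],None,fx=2.4,fy=2.4,interpolation=2))
E
```

```text
[206.29319313 182.65223857]
[190.82209418 176.0236055 ]
[222.51299478 189.60529895]
[210.72634463 210.7101589 ]
```

View pics/full.png

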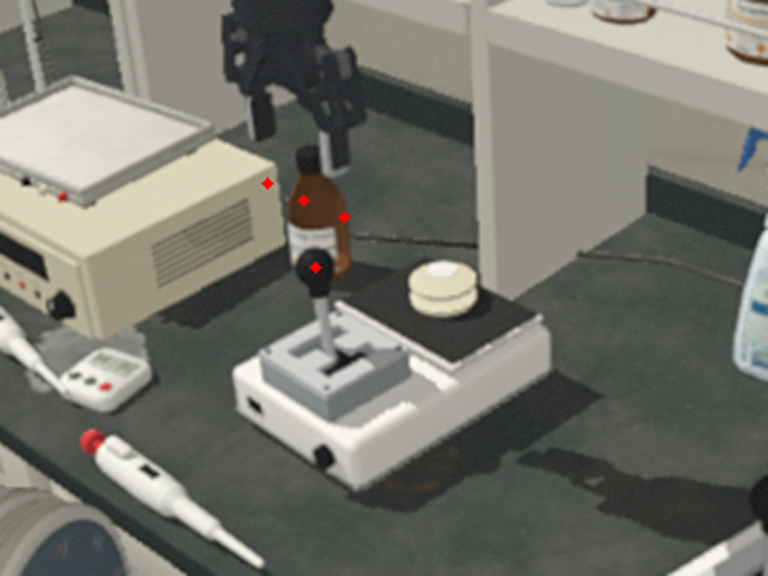

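The gripper appears about 20 px higher than the projected TCP. I'll hold for one row and triangulate a fingertip before going down.

Emit:
carry_out --pt "0 0 0 0 0 0 -1" --pt "0 0 0 0 0 0 -1"

```text
clock: 2.52
eef_pos: [489.8, 231.8, 228.7]
tcp_rot: [3.141, 0.001, 3.07]
contact_force: [0.5, 0.6, -0.3]
opening: 1.004
grasp_force: 0.0
```

```bash
python3 - <<'E'
from h import *
np.set_printoptions(precision=3,suppress=True)
kn()
p=np.array(r.sense()["eef_pos"])
L=np.array([0,45.,0])
out=[]
for cam in("scene","top"):
    g=r.grab_frame(cam)[:,:,::-1].copy()
    P=proj(cam,[p+L,p-L,p+L+[0,0,13],p-L+[0,0,13]]);print(cam,P.round(1).tolist())
    c=P.mean(0).astype(int)
    x0,y0=c[0]-45,c[1]-60
    im=cv2.resize(g[y0:y0+100,x0:x0+95],None,fx=4,fy=4,interpolation=2);print(x0,y0)
    for q in P: cv2.circle(im,tuple(int(v) for v in ((q-[x0,y0])*4).round()),3,(0,0,255),-1)
    out.append(im)
cv2.imwrite("pics/tips.png",np.hstack(out))
E
```

```text
2.525 [489.767 231.756 228.669] [3.141 0.001 3.07 ] rel [  0.186  14.799 247.369] [ 0.48   0.646 -0.283] 1.0035483038321231 0.0
scene [[191.0, 176.2], [222.7, 189.8], [190.3, 170.3], [222.1, 183.7]]
161 120
top [[199.7, 270.0], [245.2, 269.5], [198.1, 269.1], [244.2, 268.6]]
176 209
```

View pics/tips.png

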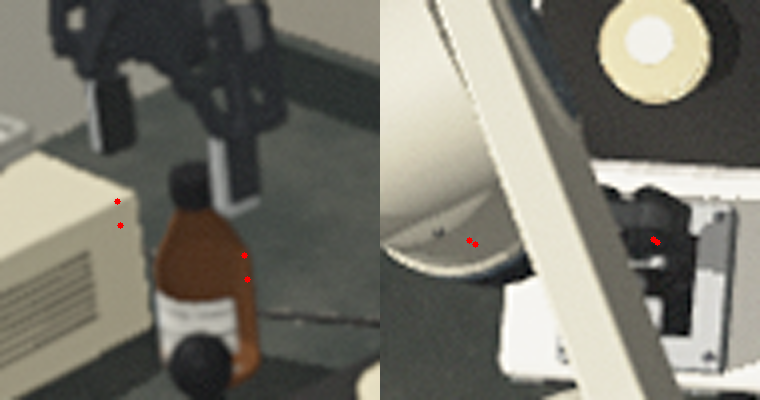

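In scene the fingertips are at about (220,172) and (189,158), a little higher than predicted. I'll measure them numerically by differencing against the starting pictures.

```bash
python3 - <<'E'
from h import *
np.set_printoptions(precision=1,suppress=True)
p=np.array(r.sense()["eef_pos"])
for cam,(y0,y1,x0,x1) in(("scene",(140,200,180,240)),("top",(245,290,222,265))):
    g=r.grab_frame(cam).astype(int);b=cv2.imread(f"pics/{cam}0.png")[:,:,::-1].astype(int)
    d=(abs(g-b).max(2)>45)[y0:y1,x0:x1]
    print(cam,x0,y0);print("\n".join("%3d "%(y0+i)+"".join(".#"[v] for v in l) for i,l in enumerate(d)))
L=np.array([0,42.,0])
for z in(0,13,25,40):
    print(z,proj("scene",[p-L+[0,0,z],p-L+[-11,0,z],p-L+[11,0,z]]).tolist(),proj("top",[p-L+[-11,0,z],p-L+[11,0,z]]).tolist())
E
```

```text
scene 180 140Traceback (most recent call last):
  File "<stdin>", line 7, in <module>
  File "<stdin>", line 7, in <genexpr>
  File "<stdin>", line 7, in <genexpr>
TypeError: string indices must be integers, not 'numpy.bool'
```

```bash
python3 - <<'E'
from h import *
np.set_printoptions(precision=1,suppress=True)
p=np.array(r.sense()["eef_pos"])
for cam,(y0,y1,x0,x1) in(("scene",(140,185,180,240)),("top",(245,290,222,265))):
    g=r.grab_frame(cam).astype(int);b=cv2.imread(f"pics/{cam}0.png")[:,:,::-1].astype(int)
    d=(abs(g-b).max(2)>45)[y0:y1,x0:x1]
    print(cam,x0,y0);print("\n".join("%3d "%(y0+i)+"".join("#" if v else "." for v in l) for i,l in enumerate(d)))
L=np.array([0,42.,0])
for z in(0,13,25,40):
    print(z,proj("scene",[p-L+[-11,0,z],p-L+[11,0,z]]).round(1).tolist(),proj("top",[p-L+[-11,0,z],p-L+[11,0,z]]).round(1).tolist())
E
```

```text
scene 180 140
140 ..############..........###.................................
141 .....#########.....................#........................
142 ....##########...........................#..................
143 .....#########..............................................
144 .....##########.............#...............................
145 .....#########..................................##..........
146 .....#########...................................#.#........
147 .....#######................................##.....#........
148 .....####...................................................
149 ......##....................................................
150 ....#....#....................................###...........
151 ....#........#........................#...#...##............
152 ....#......#.#.....................##.......###.............
153 ....#......#.#.....................###.....##...............
154 ....##.#.#.#.#.......................###...#................
155 ....##.##..##.........................#.#..#................
156 ....##.##.###.....................##..####
[... 3585 characters left out ...]
.############............................
282 ....#############.##.......................
283 ......############.........................
284 ......#######.#######......................
285 ......#######.#######......................
286 .....########.########.....................
287 .....########.########.....................
288 .....########.#########....................
289 .....########.#########....................
0 [[217.5, 191.9], [226.0, 187.4]] [[243.8, 275.1], [244.0, 264.0]]
13 [[216.8, 185.7], [225.4, 181.3]] [[242.8, 274.3], [242.9, 263.1]]
25 [[216.2, 180.0], [224.8, 175.6]] [[241.8, 273.6], [241.9, 262.2]]
40 [[215.5, 172.8], [224.2, 168.4]] [[240.5, 272.6], [240.7, 261.1]]
```

In both views x and y of the fingers agree, but the tips sit about 38 mm above the TCP reading, where 13 mm was expected. I'll descend to the nominal height, which is safe, and then compare the tips with the ball.

Emit:
carry_out --pt "0 0 0 0 0.008 0.1 -1" --pt "0 0 0 0 0.008 0.2 -1" --pt "0 0 0 0 0.008 0.28 -1" --pt "0 0 0 0 0.008 0.32 -1" --pt "0 0 0 0 0.008 0.32 -1" --pt "0 0 0 0 0.008 0.32 -1"

```text
clock: 3.52
eef_pos: [490.4, 233.4, 148.8]
tcp_rot: [3.141, 0.001, 3.07]
contact_force: [-0.7, 0.2, 0.7]
opening: 0.997
grasp_force: 0.0
```

```bash
python3 - <<'E'
from h import *
np.set_printoptions(precision=3,suppress=True)
kn()
g=r.grab_frame("scene")[:,:,::-1];t=r.grab_frame("top")[:,:,::-1]
p=np.array(r.sense()["eef_pos"])
a=cv2.resize(g[150:250,165:260],None,fx=4,fy=4,interpolation=2);b=cv2.resize(t[220:320,200:295],None,fx=4,fy=4,interpolation=2)
for q in proj("scene",[p,p-[0,42,0],p+[0,42,0]]):cv2.circle(a,tuple(int(v) for v in((q-[165,150])*4).round()),3,(0,0,255),-1)
cv2.imwrite("pics/low.png",np.hstack([a,b]))
E
```

```text
3.525 [490.439 233.431 148.826] [3.141 0.001 3.07 ] rel [  0.733  16.518 167.526] [-0.739  0.228  0.658] 0.9969925218116369 0.0
```

View pics/low.png

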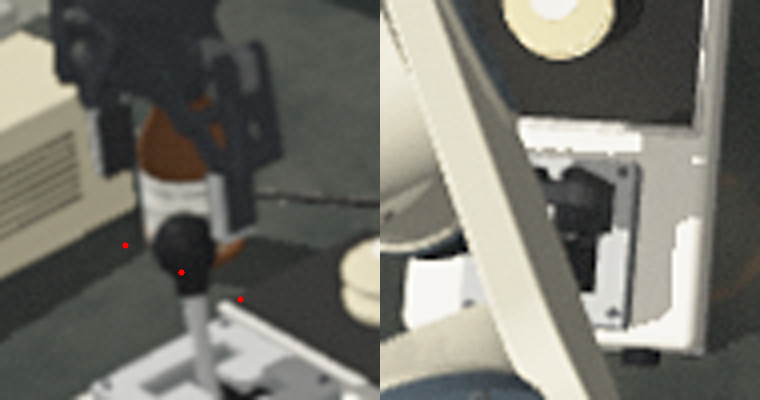

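At the nominal height the fingertips end beside the top of the ball: the right tip is at scene (224,209) and the ball centre at (211,210). I need to go about 25 mm lower, then shift 4 mm right and close.

Emit:
carry_out --pt "0 0 0 0 -0.016 0.05 -1" --pt "0 0 0 0 -0.016 0.1 -1" --pt "0 0 0 0 -0.016 0.1 -1" --pt "0 0 0 0 -0.016 0.1 0.0" --pt "0 0 0 0 -0.016 0.1 0.2" --pt "0 0 0 0 -0.016 0.1 0.4" --pt "0 0 0 0 -0.016 0.1 0.4" --pt "0 0 0 0 -0.016 0.1 0.4" --force 20

```text
clock: 4.62
eef_pos: [489.9, 229.3, 123.4]
tcp_rot: [3.141, 0.001, 3.07]
contact_force: [-0.4, -0.3, 5.4]
opening: 0.378
grasp_force: 19.8
```

Emit:
carry_out --pt "0 0 0 0 0 0 0.4" --pt "0 0 0 0 0 0 0.4" --pt "0 0 0 0 0 0 0.4" --pt "0 0 0 0 0 0 0.4"

```text
clock: 5.12
eef_pos: [489.9, 229.3, 123.4]
tcp_rot: [3.141, 0.001, 3.07]
contact_force: [-0.1, -0.4, 5.4]
opening: 0.381
grasp_force: 19.9
```

```bash
python3 - <<'E'
from h import *
np.set_printoptions(precision=3,suppress=True)
kn();o=-25
print(np.array(r.sense()["tcp_rot"]))
f=lambda y:-np.arcsin(-y/155) 
rows([pose(1,12.6,0,o)]+[pose(1,y,-np.arcsin(y/155)+np.arcsin(12.6/155),o) for y in(0,-14,-28,-41)])
E
```

```text
5.125 [489.934 229.34  123.378] [3.141 0.001 3.07 ] rel [  0.531  12.404 142.078] [-0.055 -0.419  5.355] 0.3810116046386991 19.881859123706818
[3.141 0.001 3.07 ]
[0.0001, 0.0002, 0.0, -0.0018, 0.0008, 0.0004]
[-0.0258, 0.0002, 0.0, -0.0018, -0.0354, -0.0023]
[-0.0546, 0.0002, 0.0, -0.0018, -0.0758, -0.0017]
[-0.0836, 0.0002, 0.0, -0.0018, -0.1162, 0.0025]
[-0.111, 0.0002, 0.0, -0.0018, -0.1539, 0.0098]
```

Opening 0.38 is about 32 mm, so the 34 mm ball is gripped. Next I move it across neutral to the right lane, leaning with the lever.

Emit:
carry_out --pt "-0.013 0 0 -0.001 -0.018 -0.001 0.4" --pt "-0.0258 0 0 -0.002 -0.035 -0.002 0.4" --pt "-0.04 0 0 -0.002 -0.056 -0.002 0.4" --pt "-0.0546 0 0 -0.002 -0.076 -0.002 0.4" --pt "-0.0836 0 0 -0.002 -0.116 0.0025 0.4" --pt "-0.111 0 0 -0.002 -0.154 0.01 0.4" --pt "-0.111 0 0 -0.002 -0.154 0.01 0.4" --pt "-0.111 0 0 -0.002 -0.154 0.01 0.4"

```text
clock: 6.12
eef_pos: [487.9, 190.2, 121.0]
tcp_rot: [2.793, 0.001, 3.068]
contact_force: [-0.0, -3.9, 8.2]
opening: 0.38
grasp_force: 20.8
```

```bash
python3 - <<'E'
from h import *
np.set_printoptions(precision=3,suppress=True)
kn();o=-25
ro=np.arcsin(41/155)+np.arcsin(12.6/155)
rows([pose(x,-41,ro,o) for x in(0,12,24,36,48)])
g=r.grab_frame("scene")[:,:,::-1];t=r.grab_frame("top")[:,:,::-1]
print(proj("scene",[knob(0,-41)]))
a=cv2.resize(g[150:270,165:260],None,fx=4,fy=4,interpolation=2);b=cv2.resize(t[200:320,200:295],None,fx=4,fy=4,interpolation=2)
cv2.imwrite("pics/right.png",np.hstack([a,b]))
E
```

```text
6.125 [487.928 190.223 120.981] [2.793 0.001 3.068] rel [  1.334 -33.141 138.555] [-0.031 -3.928  8.153] 0.3802315409992824 20.790012180805206
[-0.0001, 0.0004, -0.0004, 0.0054, 0.0025, 0.0012]
[-0.0001, 0.0004, -0.0004, -0.0426, 0.0019, 0.0031]
[-0.0001, 0.0004, -0.0004, -0.0906, -0.0, 0.0086]
[-0.0001, 0.0004, -0.0004, -0.1386, -0.0033, 0.0179]
[-0.0001, 0.0004, -0.0004, -0.1865, -0.0081, 0.0312]
[[228.077 222.778]]
```

View pics/right.png

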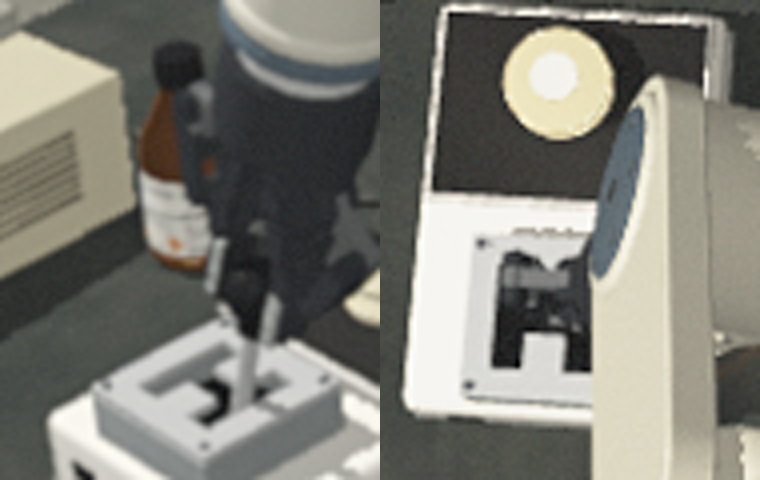

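The ball is at crop (243,285), which is scene (225.6,221). That puts it at y of about -33 to -35, just short of the lane centre, so I'll nudge it 7 mm further right.

Emit:
carry_out --pt "0 0 0 0.004 -0.014 0 0.4" --pt "0 0 0 0.004 -0.028 0 0.4" --pt "0 0 0 0.004 -0.028 0 0.4"

```text
clock: 6.6
eef_pos: [486.7, 184.6, 118.8]
tcp_rot: [2.792, 0.001, 3.069]
contact_force: [1.0, 1.0, 5.8]
opening: 0.382
grasp_force: 20.8
```

```bash
python3 - <<'E'
from h import *
np.set_printoptions(precision=3,suppress=True)
kn()
for c in("scene","top"):
    r.grab_frame(c)
    for d in r.silhouettes(c,"dish_shaker_knob")[:2]:
        ys,xs=np.nonzero(d["region"]);print(c,d["score"],d["position"],len(xs),xs.min(),xs.max(),ys.min(),ys.max())
    print(proj(c,[knob(0,-33),knob(0,-41),knob(0,-48)]).round(1).tolist())
E
```

```text
6.6 [486.743 184.638 118.801] [2.792 0.001 3.069] rel [  0.547 -38.809 136.37 ] [1.025 1.049 5.809] 0.38233450168436217 20.802059769630432
scene 0.53 [229.0, 227.8] 258 222 233 216 252
[[225.3, 220.4], [228.1, 222.8], [230.5, 225.0]]
[[251.3, 275.3], [255.3, 275.7], [258.8, 276.0]]
```

Emit:
carry_out --pt "0 0 0 -0.024 0 0.001 0.4" --pt "0 0 0 -0.048 -0.001 0.002 0.4" --pt "0 0 0 -0.072 -0.002 0.005 0.4" --pt "0 0 0 -0.096 -0.003 0.008 0.4" --pt "0 0 0 -0.12 -0.004 0.012 0.4" --pt "0 0 0 -0.144 -0.006 0.017 0.4" --pt "0 0 0 -0.168 -0.008 0.023 0.4" --pt "0 0 0 -0.188 -0.01 0.03 0.4"

```text
clock: 7.8
eef_pos: [532.5, 182.7, 110.8]
tcp_rot: [2.791, -0.002, 3.069]
contact_force: [-5.0, 6.7, 10.5]
opening: 0.38
grasp_force: 21.6
```

Emit:
carry_out --pt "0 0 0 0 0 0 0.4" --pt "0 0 0 0 0 0 0.4"

```text
clock: 8.05
eef_pos: [533.0, 182.7, 110.8]
tcp_rot: [2.791, -0.0, 3.069]
contact_force: [0.8, 8.4, 2.8]
opening: 0.383
grasp_force: 21.1
```

```bash
python3 - <<'E'
from h import *
np.set_printoptions(precision=3,suppress=True)
kn()
for c in("scene","top"):
    r.grab_frame(c)
    for d in r.silhouettes(c,"dish_shaker_knob")[:2]:
        ys,xs=np.nonzero(d["region"]);print(c,d["score"],d["position"],len(xs),xs.min(),xs.max(),ys.min(),ys.max())
    print(proj(c,[knob(30,-41),knob(40,-41),knob(48,-41)]).round(1).tolist())
E
```

```text
8.05 [533.041 182.656 110.76 ] [ 2.791 -0.     3.069] rel [ 46.897 -37.477 128.322] [0.784 8.361 2.751] 0.38337703878008816 21.139037311077118
scene 0.62 [223.4, 245.0] 314 233 252 210 246
[[240.0, 218.0], [243.9, 217.1], [247.0, 216.6]]
[[256.7, 261.5], [257.2, 257.0], [257.7, 253.4]]
```

Emit:
carry_out --pt "0 0 0 -0.008 0.004 0.001 0.4" --pt "0 0 0 -0.016 0.008 0.003 0.4" --pt "0 0 0 -0.016 0.008 0.003 0.4"

```text
clock: 8.62
eef_pos: [534.7, 183.5, 110.1]
tcp_rot: [2.793, -0.004, 3.071]
contact_force: [-7.7, -1.4, 10.5]
opening: 0.382
grasp_force: 21.6
```

The knob stopped at about 48 mm with 8 N against it, which is the end of the lane. I'll ease off 1 to 2 mm, open, and retreat along the tool.

Emit:
carry_out --pt "0 0 0 0.012 0 -0.002 0.4" --pt "0 0 0 0.012 0 -0.002 0.4" --pt "0 0 0 0.012 0 -0.002 0" --pt "0 0 0 0.012 0 -0.002 -0.5" --pt "0 0 0 0.012 0 -0.002 -1" --pt "0 0 0 0.012 0 -0.002 -1" --pt "0 0 0 0.012 0 -0.002 -1" --pt "0 0 0 0.012 0 -0.002 -1"

```text
clock: 9.62
eef_pos: [533.9, 183.0, 110.7]
tcp_rot: [2.793, 0.0, 3.07]
contact_force: [-0.3, 1.0, -0.1]
opening: 1.0
grasp_force: 0.0
```

Emit:
carry_out --pt "0 0 0 0 0 -0.06 -1" --pt "0 0 0 0 0 -0.14 -1" --pt "0 0 0 0 0 -0.24 -1" --pt "0 0 0 0 0 -0.36 -1" --pt "0 0 0 0.1 0 -0.5 -1" --pt "0 0 0 0.3 0 -0.6 -1" --pt "0 0 0 0.5 0 -0.6 -1" --pt "0 0 0 0.5 0 -0.6 -1"

```text
clock: 10.62
eef_pos: [402.7, 140.6, 252.6]
tcp_rot: [2.793, 0.001, 3.07]
contact_force: [0.8, 0.2, 0.7]
opening: 1.0
grasp_force: 0.0
```

```bash
python3 - <<'E'
from h import *
np.set_printoptions(precision=3,suppress=True)
kn()
im=[]
for c in("scene","top"):
    g=r.grab_frame(c)
    for d in r.silhouettes(c,"dish_shaker_knob")[:1]:
        ys,xs=np.nonzero(d["region"]);print(c,d["score"],d["position"],len(xs),xs.min(),xs.max(),ys.min(),ys.max())
    print(proj(c,[knob(30,-41),knob(40,-41),knob(48,-41)]).round(1).tolist())
    x0,y0=(170,190) if c=="scene" else (195,195)
    im.append(cv2.resize(g[y0:y0+120,x0:x0+125,::-1],None,fx=3.1,fy=3.1,interpolation=2))
cv2.imwrite("pics/end.png",np.hstack(im))
E
```

```text
10.625 [402.726 140.615 252.591] [2.793 0.001 3.07 ] rel [-80.066 -88.744 270.166] [0.757 0.245 0.743] 1.0003508353750739 0.0
scene 0.78 [220.9, 245.5] 350 233 255 210 246
[[240.0, 218.0], [243.9, 217.1], [247.0, 216.6]]
top 0.53 [261.6, 256.9] 279 247 266 249 279
[[256.7, 261.5], [257.2, 257.0], [257.7, 253.4]]
```

View pics/end.png

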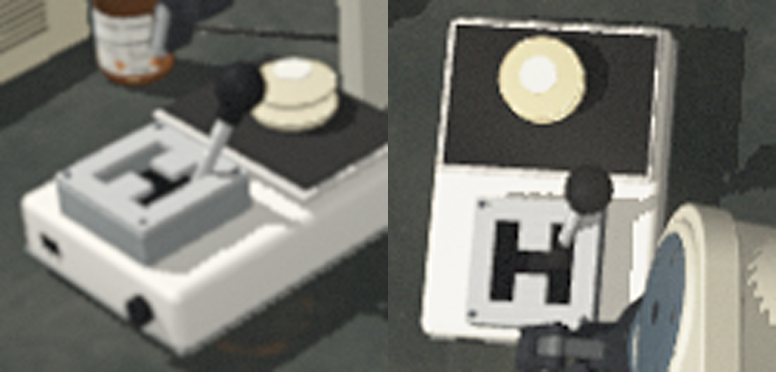

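The knob is in the right lane, forward, and the dishes have not moved. The margin against the 37 mm threshold needs a precise figure, so I'll measure the ball circle in each view against the gate measured in the same view.

```bash
python3 - <<'E'
from h import *
np.set_printoptions(precision=1,suppress=True)
C={}
for c,(x,y) in(("top",(260,256)),("scene",(247,219))):
    g=cv2.cvtColor(r.grab_frame(c),cv2.COLOR_RGB2GRAY)
    m=r.silhouettes(c,"dish_shaker_knob")[0]["region"]&(g<75)
    m=m.astype(np.uint8);d=cv2.distanceTransform(m,cv2.DIST_L2,5);_,v,_,l=cv2.minMaxLoc(d)
    w=d>v-1.2;ys,xs=np.nonzero(w);C[c]=(xs.mean(),ys.mean());print(c,v,l,C[c])
    P=atz(c,C[c],154);Gc={"top":[487,216.4],"scene":[490.1,217.8]}[c]
    print(" rel at z154 per view",RS.inv().apply(np.r_[P[:2]-Gc,0]))
k,e=tri(ray("top",C["top"]),ray("scene",C["scene"]));print(k,e,RS.inv().apply(k-G))
E
```

```text
top 7.0 (259, 255) (np.float64(259.3), np.float64(255.7))
 rel at z154 per view [ 44.8 -44.    0. ]
scene 7.796899795532227 (247, 218) (np.float64(246.71428571428572), np.float64(218.42857142857142))
 rel at z154 per view [ 41.5 -46.5   0. ]
[528.7 169.2 153.4] 0.3605566558459255 [ 43.5 -44.8 153.4]
```

The lever is at about x +43 mm (37 needed) and y -45 mm (28 needed). The robot is clear, so I'm handing the job in.

```bash
python3 -c "
from rig import r
print(r.sign_off())"
```

```text
the job is handed in; nothing more can be done
None
```

The dish shaker's lever is in its fast gear and the job is handed in: the knob sits in the right-hand lane, about 43 mm towards the dishes (37 needed) and 45 mm right of the middle line (28 needed), released at about 11 s, with the dishes where they were and the flask shaker never approached; sign-off returned no verdict.

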